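Clip the red-banded torch into its spring holder

ROBOT

A 6-joint arm with a two-finger parallel gripper is mounted at the origin on the work surface. World frame = base frame: x ahead of the robot, y to its left, z up, the work surface at z = 0. Lengths are in m, angles in rad, forces in N, time in s.
With the tool pointing down it reaches from about 0.275 to 0.825 m from the base axis. Payload 4.9 kg.
Tool frame: the origin (TCP) lies midway between the tips of the shut fingers; the grasp point (between the pads) lies 19 mm behind it (bot.grip_depth is the distance from the TCP to the grasp point, in m); y points along the fingers, x is the direction in which the jaws open and shut, and the axes are right-handed (so a half turn about y gives the same grasp; the last joint's range is limited). The gripper opens to 85 mm and grips with 20 to 120 N. Pads are 22 mm wide; open, the fingers measure 114 mm over their backs; the gripper's body (76 mm by 85 mm) begins 54 mm behind the grasp point. The pads swing forward as they close: fully open they stand 13 mm farther back than shut.
Start: joints at [1.146, 0.326, -0.193, 1.052, 0, 1.437], TCP at [0.158, 0.527, 0.231] pointing down, gripper open.
Joint ranges: [-2.65, 2.65], [-0.97, 1.79], [-1.3, 1.35], [-1.93, 2.1], [-1.47, 1.37], [-3.14, 3.14]. Speed limits (rad/s): [2.57, 2.57, 3.14, 3.14, 3.14, 3.14].

INTERFACE

Orientations are given as a unit quaternion [w, x, y, z].
In Python, from cell import bot gives the robot as it stands. Calls block until the motion is done:
- bot.move_pose(position, orientation): joint-space move of the TCP to a pose.
- bot.move_linear(position, speed=0.15, rotation=None, until_force=None): straight line of the TCP; rotation=None keeps the orientation; speed is the mean speed in m/s. With until_force (N) it stops when the force on the tool has changed by that much, and returns True; else False.
- bot.goto_joints(angles): joint-space move.
- bot.set_gripper(opening, grasp_force=None): opening from 0.0 (shut) to 1.0 (fully open); grasp_force is the grip in N (None keeps the last); returns when the fingers have stopped.
- bot.wait(seconds).
- bot.solve_ik(position, orientation): joint angles nearest the present ones, or None.
- bot.camera(name): name is "scene" or "top" or "wrist"; returns the picture (400x640x3 uint8, red, green, blue); there is no depth.
- bot.calibration(name): a dict with "mtx" (3x3 intrinsics, pixels), "k1" (the pictures are not rectified: a ray, as slopes to the right and down, at radius r is drawn at 1 + k1 r^2 times it, then the intrinsics apply), "extrinsics" (4x4, takes a point from world to camera coordinates); the wrist camera has in their place "hand_eye" (4x4, takes a point from camera to tool coordinates, whose origin is the TCP and whose axes are the tool frame's). Camera axes: x right, y down, z forward; pixel columns grow to the right and rows downward; lengths in m; the calibration is good to about 2 mm. A picture is of the moment at which its call begins: read the wrist's pose just before it. calibration takes no time and is no camera call.
A pose or a line that the arm cannot do raises bot.PlanningError and nothing moves.
- bot.close_job(): hands the job in, once; it reports no verdict.
Trained networks look in the newest picture that a camera, given by its name, has taken for a name from the list of things; names that differ only in an ending like _2 or _b are one class to them, and where a whole thing is asked for, a point or a joint stands for the part that bears it (a point fixed in the world has none). Each returns a list of dicts, best first, with "confidence" (0 to 1); they miss things now and then, are a little off and sometimes report something else, mostly with a low value. They report only what shows in the picture. A call takes as long as a camera call.
- bot.search_frame(camera, thing): "bbox" ([left, top, width, height] in pixels, round what is visible of it).
Readings, each from a call of its own:
- bot.read_clock(): time.
- bot.read_joint_positions(): joint angles.
- bot.read_joint_vel(): joint speeds.
- bot.read_joint_efforts(): joint torques, N m.
- bot.read_position(): TCP position.
- bot.read_tool_rot(): TCP orientation.
- bot.read_ft_force(): force on the tool from outside, world axes, zero at the start.
- bot.read_moment(): the same for the moment, N m.
- bot.read_gripper_width(): opening from 0.0 (shut) to 1.0 (fully open).
Only numpy, scipy, OpenCV 4.12 (cv2) and the standard library are available. Lean on these libraries where they do the work, as an engineer would, in place of code of your own. Each camera call takes 0.05 s, during which the arm holds its last target. There are 200 camera calls.

TASK

Put the torch with the red band away: lay it along the yellow spring-jaw holder and push it straight down between the jaws until it snaps in and sits level, fully home, centred along the holder, then let go. Either end may point either way. Leave the torch with the blue band where it lies.

Things in the scene. Friction and masses are not known exactly. Their poses are not given: they have to be found in the camera images.
- red_torch: Torch with a red band, lying level: round black barrel 28 mm thick, 120 mm long, with a 22 mm long hexagonal piece 36 mm across flats at each end (black head with lens, red tail cap); 164 mm in all, 160 g. Red band, 20 mm wide, round the middle: grip there. Origin: middle of the torch on its axis, 18 mm above the bench at the start; x along the torch to the head.
- blue_torch: The same torch with a blue band and blue tail cap, lying nearby; not to be disturbed. Origin and axes as for the red torch.
- clip_seat (a point): Where the middle of the torch's axis lies when fully home: centre of the holder, 55 mm above the bench, x level along the slot (the torch's direction), z up. The barrel then rests on two black blocks under the jaw lips. The hexagonal ends must stay outside the prongs (13 mm of room each way).
- holder: Fixed spring holder, base 130 x 80 x 12 mm, origin under its centre on the bench, x along the slot. A yellow sprung jaw on each side with prongs 10 mm wide, 42 mm either side of centre; the 74 mm between is free for fingers above 25 mm height. Prongs flare from a 50 mm mouth, 88 mm high, to lips 20 mm apart, 67 mm high. Pushing down with about 8 to 12 N spreads the jaws, which close over it.

How it is judged:
By the outcome, as a careful person would: the job done as asked, in the order asked, and still so for the second after the job is handed in, with the robot touching nothing.
It also fails if it takes over 32 s, if anything falls off the work surface, if the arm or the gripper's body presses on something with over 40 N, if the wrist force passes 120 N, or if a joint passes its speed limit or range.

## Working session

There is one attempt and no reset: what is moved stays moved. The work goes in short steps, each a Python script; the robot and the scene stay as the last script left them, time stands still between calls to the robot, and variables do not carry over. Pictures are saved under pics/ and viewed, about 8 in all and at most 12, crops included, and the job is handed in when it is done.

```bash
mkdir -p pics
cat > h.py <<'E'
from cell import bot
import numpy as np, cv2
def save(n,im): cv2.imwrite(f"pics/{n}.png",im[:,:,::-1])
E
python3 - <<'E'
from h import *
ims=[]
for c in("top","scene"):
    im=bot.camera(c);save(c,im);ims.append(im)
    for t in("red_torch","blue_torch","holder"): print(c,t,bot.search_frame(c,t)[:2])
    k=bot.calibration(c);print(k)
print(bot.read_clock(),bot.calibration("wrist"),bot.read_tool_rot())
E
```

```text
top red_torch [{'bbox': [459.7, 185.9, 23.6, 85.6], 'confidence': 0.74}]
top blue_torch [{'bbox': [368.6, 167.9, 22.0, 85.2], 'confidence': 0.76}]
top holder [{'bbox': [167.2, 162.5, 73.1, 73.6], 'confidence': 0.64}]
{'mtx': array([[367.97297507,   0.        , 326.11307526],
       [  0.        , 367.97297507, 199.29823109],
       [  0.        ,   0.        ,   1.        ]]), 'k1': -0.03321505983803072, 'extrinsics': array([[-0.00889318, -0.99977656, -0.01917649, -0.04682813],
       [-0.987141  ,  0.01183845, -0.15941297,  0.54236875],
       [ 0.15960437,  0.01751221, -0.98702572,  0.67291038],
       [ 0.        ,  0.        ,  0.        ,  1.        ]])}
scene red_torch [{'bbox': [180.5, 257.8, 68.3, 55.3], 'confidence': 0.84}]
scene blue_torch [{'bbox': [254.9, 220.4, 61.3, 43.0], 'confidence': 0.84}]
scene holder [{'bbox': [354.1, 142.6, 50.9, 43.7], 'confidence': 0.87}]
{'mtx': array([[515.81911202,   0.        , 317.33959736],
       [  0.        , 515.81911202, 199.67158151],
       [  0.        ,   0.        ,   1.        ]]), 'k1': 0.0044254001053499505, 'extrinsics': array([[ 0.80299239,  0.5958816 ,  0.0113292 , -0.40515653],
       [ 0.40110763, -0.52626573, -0.74977134, -0.18073877],
       [-0.44081277,  0.6066049 , -0.66160003,  1.50077118],
       [ 0.        ,  0.        ,  0.        ,  1.        ]])}
0.4 {'mtx': array([[314.12374343,   0.        , 317.68114052],
       [  0.        , 314.12374343, 202.34200527],
       [  0.        ,   0.        ,   1.        ]]), 'k1': -0.05311558866706165, 'hand_eye': array([[ 9.99999753e-01, -4.08411812e-04,  5.71387573e-04,
         1.03730490e-03],
       [-6.65200532e-04, -2.89693851e-01,  9.57119131e-01,
        -1.43050287e-01],
       [-2.25371292e-04, -9.57119275e-01, -2.89694051e-01,
         7.38471192e-02],
       [ 0.00000000e+00,  0.00000000e+00,  0.00000000e+00,
         1.00000000e+00]])} [-0.56712731  0.56720415  0.42219844 -0.42236779]
```

View pics/top.png

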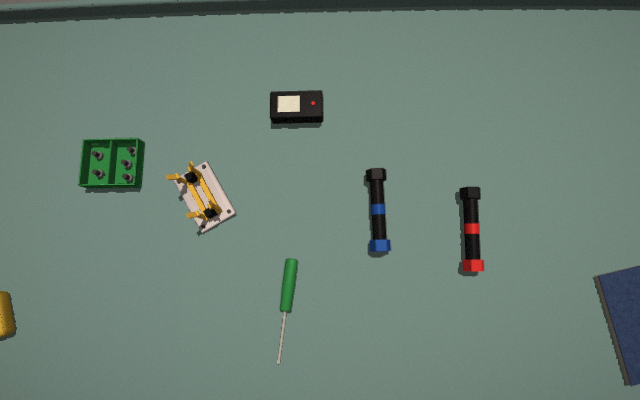

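View pics/scene.png

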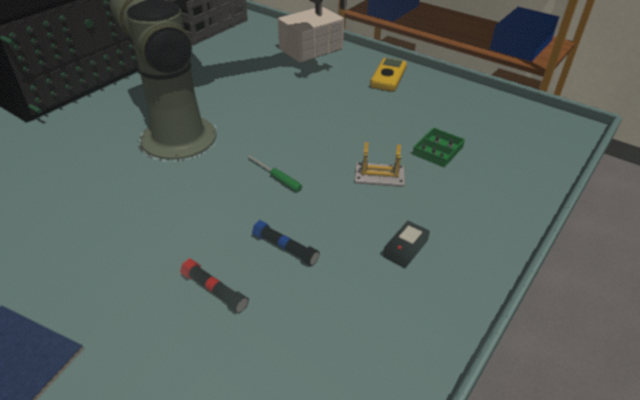

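The top view shows the red torch band at (472,228), the blue band at (378,210), and the holder at (203,198) with its slot running roughly from (191,178) to (209,213). The scene view agrees.

```bash
cat >> h.py <<'E'
from scipy.spatial.transform import Rotation as Ro
def ray(uv,k,T=None):
    K=k["mtx"];d=(np.array(uv,float)-K[:2,2])/K[0,0];s=d.copy()
    for _ in range(20): s=d/(1+k["k1"]*(s@s))
    E=np.linalg.inv(k["extrinsics"]) if T is None else T@k["hand_eye"]
    return E[:3,3],E[:3,:3]@np.r_[s,1]
def atz(uv,z,k,T=None):
    o,d=ray(uv,k,T);return o+d*(z-o[2])/d[2]
def proj(P,k,T=None):
    E=k["extrinsics"] if T is None else np.linalg.inv(T@k["hand_eye"])
    c=(E[:3,:3]@np.atleast_2d(P).T+E[:3,3:]).T;s=c[:,:2]/c[:,2:]
    return s*(1+k["k1"]*(s**2).sum(1,keepdims=True))*k["mtx"][0,0]+k["mtx"][:2,2]
def toolT():
    T=np.eye(4);q=bot.read_tool_rot();T[:3,:3]=Ro.from_quat(np.r_[q[1:],q[0]]).as_matrix();T[:3,3]=bot.read_position();return T
def down(yaw): # tool x along horizontal yaw, tool y down
    x=np.array([np.cos(yaw),np.sin(yaw),0]);y=np.array([0,0,-1.]);q=Ro.from_matrix(np.c_[x,y,np.cross(x,y)]).as_quat();return np.r_[q[3],q[:3]]
E
python3 - <<'E'
from h import *
k=bot.calibration("top")
for n,uv,z in[("redhead",(470,190),.03),("red",(472,228),.025),("redtail",(473,267),.03),("bluehead",(376,172),.03),("blue",(378,209),.025),("bluetail",(379,247),.03),("b1",(191,178),.041),("b2",(209,213),.041)]: print(n,atz(uv,z,k).round(4))
T=toolT();print(T.round(3))
im=bot.camera("wrist");save("w0",im)
E
```

```text
redhead [ 0.5592 -0.3381  0.03  ]
red [ 0.4842 -0.3385  0.025 ]
redtail [ 0.4088 -0.3335  0.03  ]
bluehead [ 0.5981 -0.1526  0.03  ]
blue [ 0.5241 -0.1549  0.025 ]
bluetail [ 0.4491 -0.1539  0.03  ]
b1 [0.5884 0.2165 0.041 ]
b2 [0.5178 0.1772 0.041 ]
[[ 0.287 -0.    -0.958  0.158]
 [ 0.958 -0.     0.287  0.527]
 [-0.    -1.     0.     0.231]
 [ 0.     0.     0.     1.   ]]
```

View pics/w0.png

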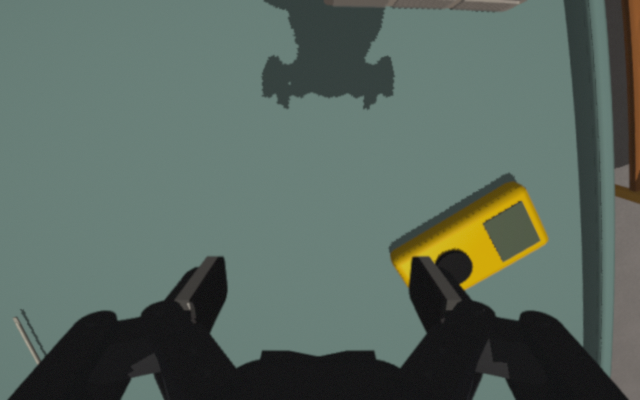

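The wrist view shows the fingers at (205,290) and (430,290), with clear bench above row 250. Next I view the holder, then the red torch, keeping each in the upper half of the image.

Run:
```python
from h import *
def look(n,c,th):
    best=None;q0=np.array(bot.read_joint_positions())
    for s in(1,-1):
        yaw=th+s*np.pi/2;z=np.array([-np.sin(yaw),np.cos(yaw),0])
        p=np.r_[c,.22]-.04*z; q=bot.solve_ik(p,down(yaw)); g=bot.solve_ik(np.r_[c,.06],down(yaw))
        print(n,s,None if q is None else np.round(q,2),None if g is None else np.round(g,2))
        if q is not None and g is not None and (best is None or abs(q[5])<abs(best[0][5])): best=(q,s,yaw)
    bot.goto_joints(best[0]);bot.wait(.2);T=toolT();im=bot.camera("wrist");save(n,im);np.save(n,T);print(n,best[1],bot.read_clock())
    for t in("red_torch","holder"):print(bot.search_frame("wrist",t)[:1])
look("wh",[.553,.197],.508)
look("wr",[.484,-.337],-.03)
a=cv2.imread("pics/wh.png");b=cv2.imread("pics/wr.png")
```

```text
wh 1 [ 0.24  0.48  0.01  1.1   0.   -0.27] [ 0.22  0.56 -0.31  0.71  0.   -0.29]
wh -1 [ 0.2   0.33 -0.22  1.02  0.    2.83] [ 0.22  0.56 -0.31  0.71  0.    2.85]
wh 1 2.6167
[]
[{'bbox': [279.4, 81.2, 77.3, 124.5], 'confidence': 0.65}]
wr 1 [-0.69  0.47 -0.    1.1   0.   -0.66] [-0.73  0.56 -0.3   0.71  0.   -0.7 ]
wr -1 [-0.78  0.35 -0.19  1.03  0.    2.39] [-0.73  0.56 -0.3   0.71  0.    2.44]
wr 1 4.975
[{'bbox': [297.2, 54.6, 40.9, 166.9], 'confidence': 0.75}]
[]
```

View pics/wh.png

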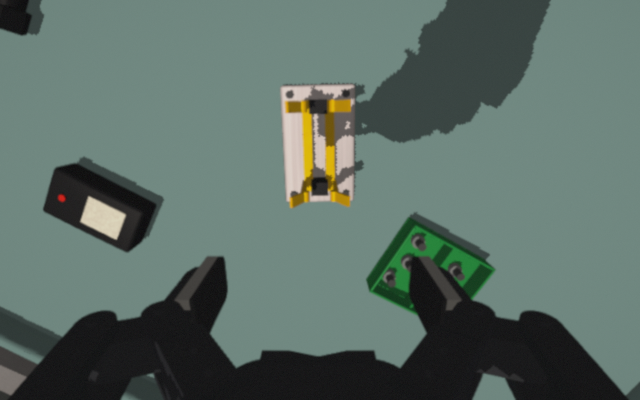

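View pics/wr.png

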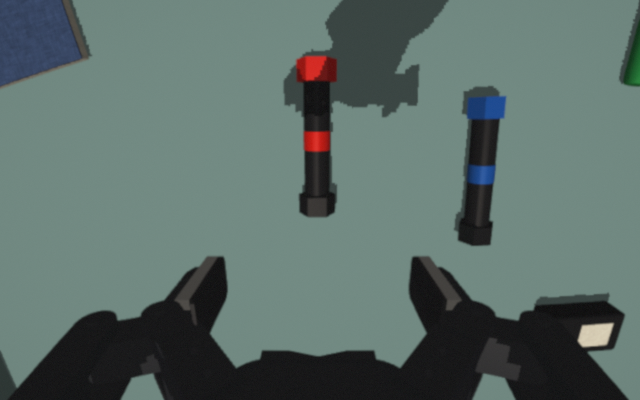

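The wrist view of the holder shows the base plate from (281,85) to (355,203), with the blocks at (318,105) and (319,186). In the other view the red band is at (317,141), the tail cap at (317,68) and the head at (317,205). Now I zoom in and fit.

Run:
```python
from h import *
k=bot.calibration("wrist");T=np.load("wr.npy");im=cv2.imread("pics/wr.png")
hsv=cv2.cvtColor(im,cv2.COLOR_BGR2HSV);m=((hsv[...,1]>130)&((hsv[...,0]<8)|(hsv[...,0]>172))&(hsv[...,2]>60)).astype(np.uint8)
n,l,s,c=cv2.connectedComponentsWithStats(m)
for i in range(1,n):
    if s[i,4]>60: print(s[i],c[i],atz(c[i],.029,k,T).round(4))
# dark barrel mid columns per row
g=im.max(2).astype(int)
dark=(im[...,1]<80)&(im[...,0]<80)|(m>0)
for r in(85,100,118,141,160,175,188,195,205,210):
    x=np.where(dark[r,270:365])[0]+270; print(r,x.min(),x.max(),atz(((x.min()+x.max())/2,r),.02,k,T).round(4))
h=cv2.imread("pics/wh.png")
cv2.imwrite("pics/whc.png",cv2.resize(h[70:220,265:370],None,fx=4,fy=4,interpolation=cv2.INTER_CUBIC))
T=np.load("wh.npy")
for th in (.508,):
    x=np.array([np.cos(th),np.sin(th),0]);y=np.array([-x[1],x[0],0])
    for n,a,b,z in[("c",.065,.04,.012),("c",.065,-.04,.012),("c",-.065,.04,.012),("c",-.065,-.04,.012),("blk",.042,0,.041),("blk",-.042,0,.041)]:
        print(n,a,b,proj(np.array([.553,.197,z])+a*x+b*y,k,T).round(1))
```

```text
[296  56  41  26 968] [316.1177686   68.55475207] [ 0.4133 -0.3346  0.029 ]
[304 131  26  22 539] [316.5528757  140.91651206] [ 0.4846 -0.3363  0.029 ]
85 285 364 [ 0.4285 -0.3264  0.02  ]
100 286 364 [ 0.4434 -0.3263  0.02  ]
118 304 329 [ 0.4615 -0.3357  0.02  ]
141 304 330 [ 0.4856 -0.3359  0.02  ]
160 305 330 [ 0.5063 -0.3359  0.02  ]
175 305 330 [ 0.5231 -0.3364  0.02  ]
188 303 335 [ 0.538  -0.3352  0.02  ]
195 299 335 [ 0.5461 -0.3376  0.02  ]
205 300 334 [ 0.558 -0.338  0.02 ]
210 300 334 [ 0.564  -0.3382  0.02  ]
c 0.065 0.04 [[350.3 195.9]]
c 0.065 -0.04 [[281.4 195.9]]
c -0.065 0.04 [[353.9  76.8]]
c -0.065 -0.04 [[277.7  76.8]]
blk 0.042 0 [[315.7 182.3]]
blk -0.042 0 [[315.7  98.7]]
```

View pics/whc.png

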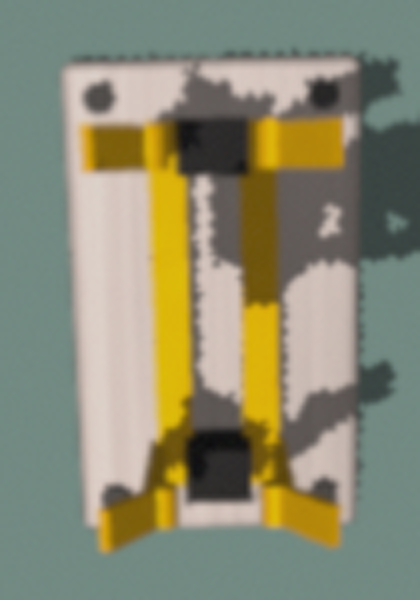

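The crop shows plate corners at about (281,87), (354,85), (287,200.5) and (353,200.5), and prong-tip midpoints at (318,106) and (320,200). I fit the holder from these, then grasp.

Run:
```python
from h import *
from scipy.optimize import least_squares
k=bot.calibration("wrist");T=np.load("wh.npy")
def res(p,full=False):
    x=np.array([np.cos(p[2]),np.sin(p[2]),0]);y=np.array([-x[1],x[0],0]);c=np.r_[p[:2],0]
    P=[c-.065*x-.04*y,c-.065*x+.04*y,c+.065*x-.04*y,c+.065*x+.04*y];P=np.array(P)+[0,0,.012]
    r=proj(P,k,T)-[[280.75,87],[354.25,85],[286.75,200.8],[353.25,200.8]]
    t=proj(np.array([c-.042*x+[0,0,.088],c+.042*x+[0,0,.088],c-.042*x+[0,0,.041],c+.042*x+[0,0,.041]]),k,T)
    e=np.r_[t[:,0]-[318.1,320,318.4,320],t[0,1]-106.5]
    return np.r_[r.ravel(),e]
s=least_squares(res,[.553,.197,.508]);print(s.x.round(4),s.fun.round(1));np.save("hold",s.x)
# grasp
th=-.024;yaw=th+np.pi/2;c=np.array([.4845,-.3362])
bot.move_pose(np.r_[c,.09],down(yaw))
bot.move_linear(np.r_[c,.004],speed=.1,until_force=15)
print(bot.read_position(),bot.read_ft_force())
bot.set_gripper(0.0,grasp_force=80)
print(bot.read_gripper_width(),bot.read_ft_force())
p=np.array(bot.read_position());p[2]=.20
bot.move_linear(p,speed=.15);bot.wait(.1)
print(bot.read_gripper_width(),bot.read_ft_force(),bot.read_clock())
np.save("lift",toolT());save("w2",bot.camera("wrist"))
```

```text
[0.5582 0.2037 0.5299] [-0.9 -1.6  1.2 -1.2 -1.   2.2  0.9  0.8  0.1  0.1 -0.3 -0.2  0.3]
[ 0.48502234 -0.33663949  0.00465112] [ 0.23124602 -0.17252107 -0.21786485]
0.3026021163824074 [-0.99451838 -0.21779052  5.34429971]
0.3017148434156108 [ 0.16600793  0.13161425 -2.81570981] 8.825
```

View pics/w2.png

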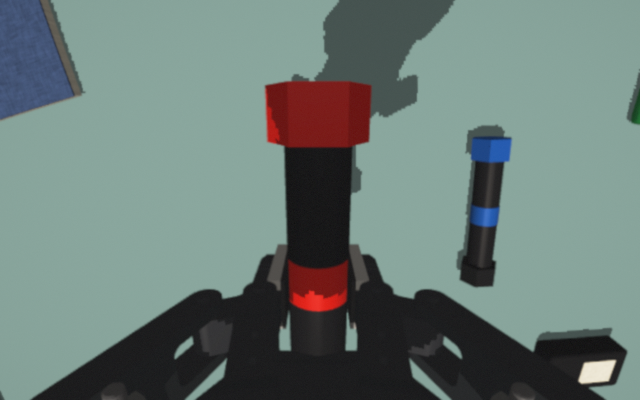

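The torch is held at the band and looks straight. Before inserting, I overlay the fitted holder on all three views and check the held torch for tilt.

Run:
```python
from h import *
p=np.load("hold.npy")
x=np.array([np.cos(p[2]),np.sin(p[2]),0]);y=np.array([-x[1],x[0],0]);c=np.r_[p[:2],0]
Z=np.array([0,0,1.])
def quad(a,b,z,o=0): return [c+(o+i*a)*x+j*b*y+z*Z for i,j in((-1,-1),(-1,1),(1,1),(1,-1))]
Q=[quad(.065,.04,.012),quad(.047,.025,.088),quad(.005,.01,.041,.042),quad(.005,.01,.041,-.042)]
tiles=[]
for n,f,T,win in(("top","top",None,(150,150,110,100)),("scene","scene",None,(330,125,110,100)),("wrist","wh",np.load("wh.npy"),(255,75,125,135))):
    k=bot.calibration(n);im=cv2.imread(f"pics/{f}.png");u,v,w,h=win;s=400/h
    t=cv2.resize(im[v:v+h,u:u+w],None,fx=s,fy=s,interpolation=cv2.INTER_CUBIC)
    for q,col in zip(Q,((255,0,255),(255,255,0),(0,0,255),(0,0,255))):
        cv2.polylines(t,[((proj(q,k,T)+.5-[u,v])*s).astype(int)],True,col,1)
    tiles.append(cv2.resize(t,(400,400) if n!="wrist" else (370,400)))
o=np.hstack(tiles[:2]);cv2.imwrite("pics/ov1.png",o);cv2.imwrite("pics/ov2.png",tiles[2])
T=np.load("lift.npy");k=bot.calibration("wrist")
a=np.array([np.cos(-.024),np.sin(-.024),0]);m=np.array([.4845,-.3362,.018+T[2,3]-.00465])
for l in(-.082,-.060):print(proj(m+l*a+.018*Z,k,T).round(1), [proj(m+l*a+s*.0208*np.array([.024,1,0]),k,T).round(1) for s in(1,-1)])
print(proj(m-.01*a+.014*Z,k,T),proj(m+.01*a+.014*Z,k,T))
```

```text
[[314.3  82.1]] [array([[367.9,  85.9]]), array([[261.6,  86. ]])]
[[314.5 147.8]] [array([[365.7, 142.5]]), array([[264.1, 142.6]])]
[[314.97726594 268.84504191]] [[315.11470218 310.03828986]]
```

View pics/ov1.png

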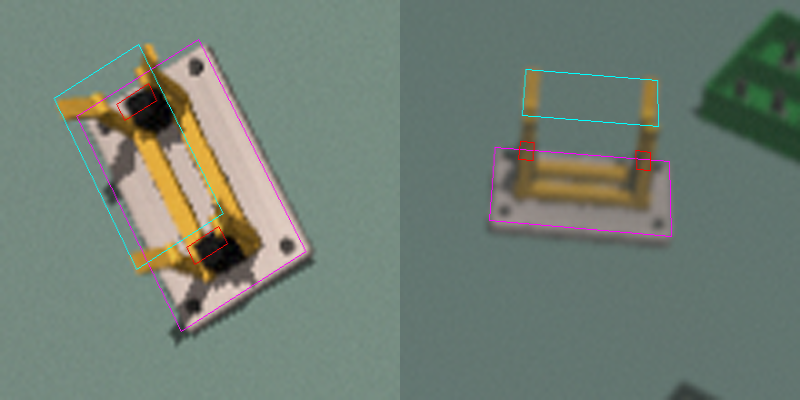

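View pics/ov2.png

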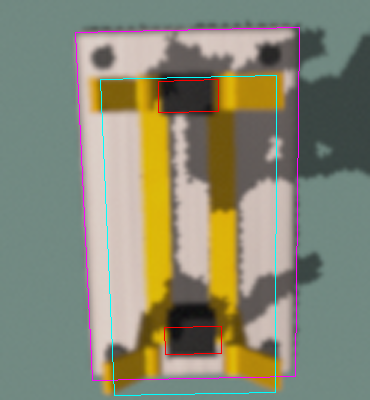

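The held torch matches the level prediction: cap rows are 82–147 both predicted and observed. It sits about 4 px to the right laterally, and the top view also shows the plate about 2 mm to the −y side. Both point to a wrist-camera bias of about 2 mm along tool x, so I correct for that and insert.

Run:
```python
from h import *
p=np.load("hold.npy");th=p[2]
c=p[:2]-.002*np.array([-np.sin(th),np.cos(th)])+.0005*np.array([np.cos(th),np.sin(th)])
bot.move_pose(np.r_[c,.16],down(th+np.pi/2))
bot.wait(.1);f0=np.array(bot.read_ft_force())
print(bot.move_linear(np.r_[c,.075],speed=.1,until_force=12),bot.read_position(),bot.read_ft_force()-f0,bot.read_moment())
print(bot.move_linear(np.r_[c,.039],speed=.03,until_force=28),bot.read_position(),bot.read_ft_force()-f0,bot.read_moment(),bot.read_gripper_width(),bot.read_clock())
save("s3",bot.camera("scene"));T=toolT();np.save("ins",T);save("w3",bot.camera("wrist"))
im=cv2.imread("pics/s3.png")[110:210,320:430]
cv2.imwrite("pics/c3.png",np.hstack([cv2.resize(im,(440,400),interpolation=cv2.INTER_CUBIC),cv2.imread("pics/w3.png")[:,140:500]]))
```

```text
False [0.56027937 0.20235488 0.07565841] [-0.01994355 -0.0486999   0.33405086] [-0.03591112  0.0291527  -0.02601019]
True [0.55924576 0.20225492 0.04158042] [-0.55327054  1.35388026  7.14679506] [-0.06373195  0.14566721  0.03109229] 0.2967027180360077 13.0583
```

View pics/c3.png

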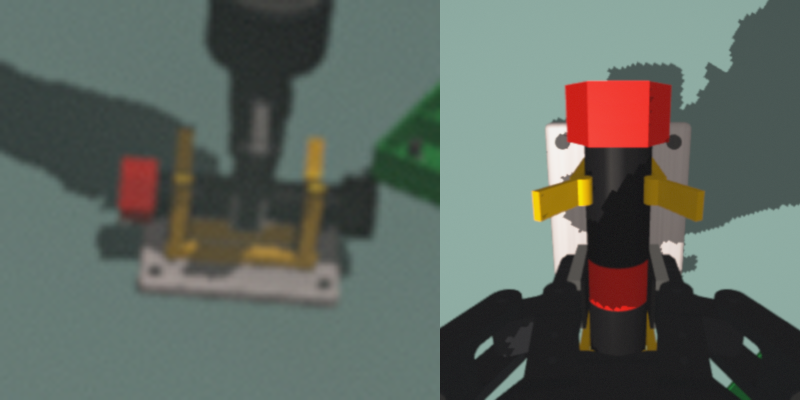

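It stopped on the blocks (28 N at z = 0.0416, expected 0.0417), with the prongs over the barrel and gaps of about 21 and 20 px at the two ends. I release, retreat and check.

Run:
```python
from h import *
bot.set_gripper(0.65);print(bot.read_gripper_width(),bot.read_ft_force())
p=np.array(bot.read_position());yaw=np.load("hold.npy")[2]+np.pi/2
z=np.array([-np.sin(yaw),np.cos(yaw),0])
bot.move_linear(p+[0,0,.10],speed=.12)
bot.move_linear(np.r_[p[:2],.22]-.04*z,speed=.2);bot.wait(.3)
T=toolT();w=bot.camera("wrist");s=bot.camera("scene");t=bot.camera("top");save("w4",w);save("s4",s)
print(bot.search_frame("top","blue_torch")[:1],bot.search_frame("scene","blue_torch")[:1],bot.read_clock())
k=bot.calibration("wrist")
h=np.load("hold.npy");a=np.array([np.cos(h[2]),np.sin(h[2]),0]);m=np.r_[h[:2],.055]
print("pred cap/head/centre rows (fitted holder)",[proj(m+l*a+[0,0,.018],k,T).round(1).tolist() for l in(-.082,-.06,.06,.082)])
print("pred band",[proj(m+l*a+[0,0,.014],k,T).round(1).tolist() for l in(-.01,.01)])
o=np.hstack([cv2.resize(s[110:210,320:430],(440,400),interpolation=cv2.INTER_CUBIC),cv2.resize(w[60:230,243:396],(360,400),interpolation=cv2.INTER_CUBIC)]);save("c4",o)
```

```text
0.648557412578447 [ 0.19739892  1.25534198 -0.66375997]
[{'bbox': [365.8, 166.9, 27.3, 83.1], 'confidence': 0.66}] [{'bbox': [249.1, 221.4, 70.8, 43.6], 'confidence': 0.78}] 15.6833
pred cap/head/centre rows (fitted holder) [[[318.1, 50.0]], [[318.1, 77.3]], [[318.1, 209.3]], [[318.1, 230.5]]]
pred band [[[318.1, 135.4]], [[318.1, 157.1]]]
```

View pics/c4.png

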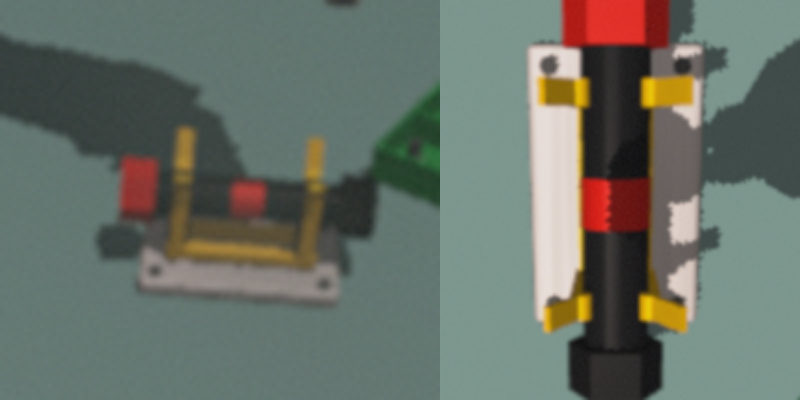

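The torch sits level in the jaws. Its band spans rows 135.6–158.6 against a predicted 135.4–157.1, so it is centred within about 1 mm. The gripper is clear, so I hand the job in.

Run:
```python
from cell import bot
bot.close_job()
```

```text
the job is handed in; nothing more can be done
```

The red-band torch is in the yellow holder, pushed straight down until it rested on the blocks, then released. I handed the job in at about 15.7 s on the robot's clock.

**Fully home:** the push stopped on its 28 N limit with the tool at 41.6 mm, against 41.7 mm expected. That was after the jaws had spread and closed over the barrel.

**Level and centred:** after release, the band lies within about 1 mm of the holder's centre. Both hexagonal ends are outside the prongs with similar gaps. I judged level from the pictures and the stop height, with no separate tilt measurement.

**Blue torch:** it was not approached, and its detection boxes before and after agree to within the network's scatter of a few pixels.

**Disagreements:**
- The wrist camera read about 2 mm off sideways compared with the top camera and the gripped torch. I corrected for this before inserting.
- The holder base looked about 3% shorter in the wrist image than the fitted model. This is symmetric, so it did not affect the centring.

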